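Dot-mark the top sample tag with the automatic punch

TASK

Take the orange automatic punch out of its grey stand, put its nose straight down into the hole of the brass guide block on the tag-marking jig and press until the punch's spring trips with a snap, stopping there: do not press hard, and do not drive the punch on hard against its end stop. Snap it nowhere else. Then put the punch back upright in the stand, fully down and let go, leaving the small things lying around where they are.

Things in the scene. Friction and masses are not known exactly. Their poses are not given: they have to be found in the camera images.
- punch: automatic punch, upright in the stand. Origin: centre of the underside of its black flange (38 mm wide, z 0 to 5 mm), z up. Above: orange square grip 24 x 24 mm, flats facing its x and y, to z 60, dark cap to z 67 mm; hold it just above the flange. Below: steel barrel 14 mm thick to z -44 mm (last 6 mm taper to 9), then a 6 mm nose to z -64 mm. About 0.2 kg
- punch_nose (a joint): how far the punch's nose is pushed in, m: 0 out, 0.0085 hard stop. Spring: it gives from about 9 N, resists up to about 14 N at 2.7 mm, then trips: the resistance drops at once to about 5 N and stays so up to the stop; pressing on there with over 26 N counts as too hard. Above 0.0035 it has tripped. Springs back out when lifted. The guide and barrel are smooth
- punch_tip (a point): the tip of the punch's nose, 64 mm below the flange's underside when the nose is out
- stand: fixed stand: black foot 90 x 90 x 8 mm and on it a grey block 56 x 56 mm. Origin under its centre, z up
- stand_top (a point): mouth of the stand's hole, at the centre of the block's flat top, 78 mm above the worktop. The hole is 18 mm wide, upright, 70 mm deep with a 3 mm chamfer; the punch hangs in it with the flange resting on the top, so the punch's origin is then at this point, its nose free
- jig: fixed jig: steel base 120 (x) x 92 (y) x 8 mm, two cheeks and a bridge 60 x 82 mm, brass block 36 x 36 mm in its middle. Origin under the base's centre, z up. Under the bridge a locked pile of flat tags, 105 x 54 mm; its top lies 15 to 29 mm above the worktop, different each time and not measured: find it by touch
- bush_top (a point): mouth of the guide hole, centre of the brass block's top, 60 mm above the worktop. Upright hole 15.5 mm wide with a 3 mm chamfer, 18 mm through the block, then open down to the pile of tags (31 to 45 mm below the mouth)
- timer: white lab timer, 70 x 66 x 21 mm, lying loose; bystander. Origin: centre of underside
- vial_black: small dark brown bottle with black cap, 28 mm diameter, 72 mm high, standing loose; bystander. Origin: centre of underside
- tube_1: capped tube with orange cap, 21 x 115 x 21 mm, lying loose; bystander. Origin: centre of underside
- marker_blue: blue marker pen, 18 x 137 x 20 mm, lying loose; bystander. Origin: centre of underside

How it is judged:
On the way, in this order (a step that is already met when the one before it is completed fails the run):
1. the punch's nose is in the guide hole of the jig, at least 12 mm below the mouth, the punch upright (horizontal distance between punch_tip and bush_top below 0.004 m and angle between punch's own z axis and vertical below 0.12 rad and z of punch_tip in the frame of bush_top below -0.012 m), for 0.05 s.
2. the punch is pressed on the tags in the guide hole until it has tripped (nose pushed in more than 3.5 mm) (horizontal distance between punch_tip and bush_top below 0.004 m and angle between punch's own z axis and vertical below 0.12 rad and value of joint punch_nose above 0.0035 m and z of punch_tip in the frame of bush_top below -0.025 m and contact force between punch and jig above 1 N), for 0.1 s.
At the end, for the whole second after the job is handed in: the punch hangs upright in the stand (within 6 mm sideways of the hole, flange within 4 mm of the stand's top, tilt under 0.08 rad), nose fully out (within 1.5 mm), at rest (horizontal distance between punch and stand_top below 0.006 m and z of punch in the frame of stand_top between -0.004 and 0.004 m and angle between punch's own z axis and vertical below 0.08 rad and value of joint punch_nose below 0.0015 m and linear speed of punch below 0.02 m/s); the robot touches nothing.
It fails at once if the punch is pressed on the jig with more than 26 N (contact force between punch and jig above 26 N).
It fails at once if the punch is snapped (nose in more than 3.5 mm) anywhere but in the guide hole (value of joint punch_nose above 0.0035 m and (horizontal distance between punch_tip and bush_top above 0.01 m or z of punch_tip in the frame of bush_top above -0.012 m)).
It fails at once if a bystander (timer, dark bottle, tube, marker) is moved by more than 30 mm or the bottle tipped (distance of any of timer, vial_black, tube_1, marker_blue from where it was at the start of the episode above 0.03 m or angle between vial_black's own z axis and vertical above 0.5 rad).
It also fails if it takes over 54 s, if anything falls off the work surface, if the arm or the gripper's body presses on something with over 40 N, if the wrist force passes 120 N, or if a joint passes its speed limit or range.

ROBOT

A 6-joint arm with a two-finger parallel gripper is mounted at the origin on a cart in front of the work surface, level with it; the furniture and walls round the work are solid. World frame = base frame: x ahead of the robot, y to its left, z up, the work surface at z = 0. Lengths are in m, angles in rad, forces in N, time in s.
With the tool pointing down it reaches from about 0.375 to 0.9 m from the base axis. Payload 3.1 kg.
Tool frame: the origin (TCP) lies on the centre line of the jaws, within the pads' length; the fingertips stand 25 mm ahead of it and the grasp point (between the pads) lies 6 mm ahead of it (bot.tip_reach is the distance from the TCP to the fingertips, in m); z points along the fingers, y is the line along which they close (so a half turn about z gives the same grasp; the last joint's range is limited). The gripper opens to 87 mm and grips with 3 to 60 N. Pads are 19 mm wide; open, the fingers measure 117 mm over their backs; the gripper's body (75 mm by 190 mm) begins 51 mm behind the grasp point.
Start: joints at [0.993, 0.527, 1.433, -0, 1.181, -0.178], TCP at [0.243, 0.576, 0.221] pointing down, gripper open.
Joint ranges: [-3.08, 3.08], [-0.75, 2.2], [0.22, 2.44], [-1.43, 4.57], [0, 2.65], [-2.85, 2.85]. Speed limits (rad/s): [2.79, 2.79, 3.14, 3.14, 3.14, 3.14].

INTERFACE

Orientations are given as a unit quaternion [x, y, z, w].
In Python, from rig import bot, snapshot, camera_info gives the robot as it stands.
- The arm moves only by the tool carry_out, never from a script. Its argument "commands" is a list of rows, each an object with "claw": the gripper command: -1 is shut, 1 is fully open, values between are in proportion; "xyz": the shift along the tool's x, y, z normalised to -1 to 1, where 1 is 250 mm, a list of three; "spin": the turn about the tool's z normalised to -1 to 1, where 1 is pi rad. A call has 1 to 20 rows; each row is the pose to reach, as a shift and turn from the pose commanded when the call began, along the tool's axes at that moment, turning the shorter way round; what a row does not reach only later rows make up. A row lasts 1/12 s, in which the tool goes at most 41.7 mm and 7.16 degrees, less where a joint would pass 70% of its speed; a pose out of reach is approached as far as the arm can. A call with a number of a shift or a turn outside -1 to 1 is refused whole. A call with a gripper value outside its range is refused whole. The fingers move at their own pace and stop on an object; "force" is the grip in N (left out, the last holds). Time passes only in rows, so rows that repeat a pose let the fingers close. It gives the time, the measured TCP pose, the force, the opening and the grip force at its end, in the units of the state.
- bot.get_obs(): the state, without advancing time (a new reading comes with each control period).
- snapshot(name): name is "scene" or "top" or "wrist"; returns (picture, depth): 480x640x3 uint8, blue, green, red; 480x640 float32, m along the optical axis (not along the pixel's ray), 0 where there is no reading.
- camera_info(name): a dict with "K" (3x3 intrinsics, pixels), "cam_to_world" (4x4, takes a point from camera to world coordinates); the wrist camera has in their place "mount" (4x4, takes a point from camera to tool coordinates, whose origin is the TCP and whose axes are the flange's). Camera axes: x right, y up, looking along -z (the intrinsics and any distortion apply to the point x, -y, -z); pixel columns grow to the right and rows downward; lengths in m; the calibration is good to about 2 mm. A picture is of the moment at which its call begins: read the wrist's pose just before it. camera_info takes no time and is no camera call.
- bot.job_done(): hands the job in; it is judged then, once.
The state is a dict: "time_s": time; "joints": joint angles; "qd": joint speeds; "joint_efforts": joint torques, N m; "ee_pos": TCP position; "orientation": TCP orientation; "contact_force": force on the tool from outside, world axes, zero at the start; "moment": the same for the moment, N m; "gripper_width": finger opening in m; "gripper_force": force on a finger pad.
Only numpy, scipy, OpenCV 4.12 (cv2) and the standard library are available. Lean on these libraries where they do the work, as an engineer would, in place of code of your own. Each camera call takes 0.05 s, during which the arm holds its last target. There are 200 camera calls.

## Working session

There is one attempt and no reset: what is moved stays moved. The work goes in short steps, Python scripts to look and compute and a tool call to move; the robot and the scene stay as the last step left them, time stands still between calls to the robot, and variables do not carry over. Pictures are saved under pics/ and viewed, at most 10 in all, crops included, and the job is handed in when it is done.

Besides the shell and the picture viewer there is one more tool, called after "Call:" by a JSON object that holds its "op" and its "data", one argument or row to a line. carry_out: Moves the arm, as the interface text tells. Its arguments: {"type":"object","properties":{"commands":{"type":"array"},"force":{"type":"number"}},"required":["commands"]}

```bash
mkdir -p pics; ls; python3 - <<'E'
from rig import bot, snapshot, camera_info
import cv2,numpy as np
o=bot.get_obs();print(o)
for n in("scene","top"):
    p,d=snapshot(n);cv2.imwrite(f"pics/{n}0.png",p);np.save(f"pics/{n}0.npy",d)
    c=camera_info(n);print(n,{k:np.round(v,4).tolist() if not isinstance(v,str) else v for k,v in c.items()})
print(camera_info("wrist"))
E
```

```text
pics
{'time_s': 0.0, 'joints': array([ 9.92468395e-01,  5.28460417e-01,  1.43393888e+00, -2.32425595e-05,
        1.18134231e+00, -1.78477349e-01]), 'qd': array([-0.00038416,  0.00066255,  0.00024148, -0.0001964 , -0.00153742,
        0.00123017]), 'joint_efforts': array([-6.28176508e-05, -4.40054119e+01, -1.76591939e+01,  6.32535364e-02,
        5.83494070e-02, -1.85092749e-04]), 'ee_pos': array([0.24285394, 0.57508192, 0.21966352]), 'orientation': array([ 1.98591660e-01,  9.80081730e-01, -1.00243129e-03, -3.86963900e-04]), 'contact_force': array([-0.2614184 , -1.10994355,  0.24173157]), 'moment': array([-0.01557497, -0.04233966, -0.02522777]), 'gripper_force': 0.0, 'gripper_width': 0.08689046510411871}
scene {'K': [[598.921, 0.0, 315.3227], [0.0, 598.921, 237.1356], [0.0, 0.0, 1.0]], 'cam_to_world': [[-0.7453, 0.4608, -0.4819, -0.2467], [-0.6667, -0.5088, 0.5446, 0.8117], [0.0057, 0.7272, 0.6864, 1.1221], [0.0, 0.0, 0.0, 1.0]]}
top {'K': [[470.919, 0.0, 318.7046], [0.0, 470.919, 234.1101], [0.0, 0.0, 1.0]], 'cam_to_world': [[0.0151, 0.9942, -0.1068, 0.4085], [-0.9997, 0.0129, -0.0212, -0.003], [-0.0197, 0.1071, 0.9941, 1.02], [0.0, 0.0, 0.0, 1.0]]}
{'K': array([[413.37060068,   0.        , 317.62667848],
       [  0.        , 413.37060068, 240.83826037],
       [  0.        ,   0.        ,   1.        ]]), 'mount': array([[ 5.81484725e-04,  9.56389434e-01,  2.92094012e-01,
         8.06916235e-02],
       [ 9.99999810e-01, -4.96227716e-04, -3.65970082e-04,
        -5.12506703e-04],
       [-2.05064776e-04,  2.92094169e-01, -9.56389541e-01,
        -1.63750025e-01],
       [ 0.00000000e+00,  0.00000000e+00,  0.00000000e+00,
         1.00000000e+00]])}
```

View pics/top0.png

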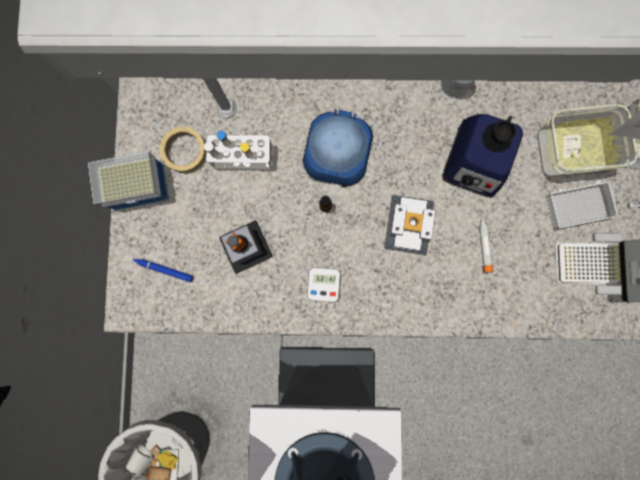

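View pics/scene0.png

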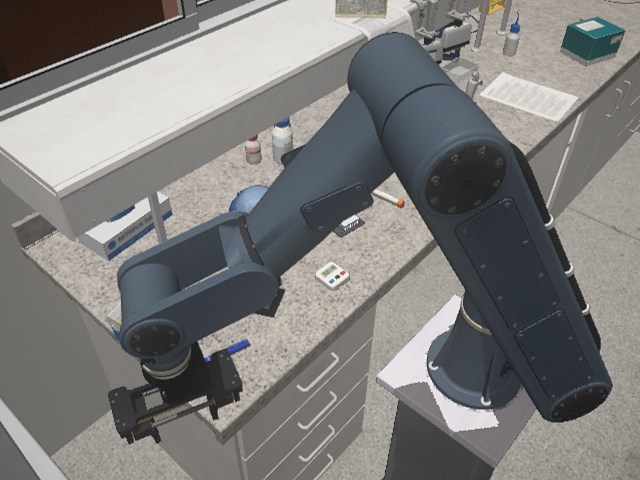

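The top view shows the stand and punch around (245,245), the jig with its brass block at (412,223), the bottle at (325,204), the timer at (324,285), the marker at (163,270) and the tube at (486,248). The scene view is mostly blocked by the arm. Next I'll measure the stand and jig in the top view.

```bash
cat > h.py <<'E'
import numpy as np,cv2
from rig import bot,snapshot,camera_info
from scipy.spatial.transform import Rotation as R
def cam(n,obs=None):
    c=camera_info(n)
    if n!="wrist": return c["K"],c["cam_to_world"]
    T=np.eye(4);T[:3,:3]=R.from_quat(obs["orientation"]).as_matrix();T[:3,3]=obs["ee_pos"]
    return c["K"],T@c["mount"]
def onplane(K,M,uv,z):
    uv=np.atleast_2d(uv).astype(float)
    d=np.c_[(uv[:,0]-K[0,2])/K[0,0],-(uv[:,1]-K[1,2])/K[1,1],-np.ones(len(uv))]@M[:3,:3].T
    return M[:3,3]+d*((z-M[2,3])/d[:,2])[:,None]
def cloud(K,M,D):
    v,u=np.mgrid[:480,:640]
    P=np.stack([(u-K[0,2])/K[0,0]*D,-(v-K[1,2])/K[1,1]*D,-D],-1)
    return P@M[:3,:3].T+M[:3,3]
E
python3 - <<'E'
from h import *
p=cv2.imread("pics/top0.png");D=np.load("pics/top0.npy");K,M=cam("top");P=cloud(K,M,D)
a=cv2.resize(p[205:285,205:285],(400,400),interpolation=cv2.INTER_CUBIC)
b=cv2.resize(p[183:263,372:452],(400,400),interpolation=cv2.INTER_CUBIC)
cv2.imwrite("pics/c0.png",np.hstack([a,b]))
hsv=cv2.cvtColor(p,cv2.COLOR_BGR2HSV)
def rep(name,m,box,z):
    mm=np.zeros(p.shape[:2],np.uint8);x0,y0,x1,y1=box;mm[y0:y1,x0:x1]=m[y0:y1,x0:x1]
    cs,_=cv2.findContours(mm,0,2);c=max(cs,key=cv2.contourArea)
    bx=cv2.boxPoints(cv2.minAreaRect(c));w=onplane(K,M,bx,z)
    e=np.diff(np.r_[w,w[:1]],axis=0);L=np.linalg.norm(e[:,:2],axis=1)
    print(name,cv2.contourArea(c),bx.mean(0).round(1),"world",w.mean(0).round(4),"sides",L.round(4),"yaw",np.degrees(np.arctan2(e[:,1],e[:,0])).round(1))
    zz=P[...,2][mm>0];print("  depth z pct",np.percentile(zz,[5,50,95]).round(4))
Z=P[...,2];print("table z",np.median(Z[300:320,200:400]))
H,S,V=hsv[...,0],hsv[...,1],hsv[...,2]
rep("brass",((H>8)&(H<30)&(S>110)).astype(np.uint8),(385,190,440,260),.06)
rep("jigbridge",((Z>.05)&(Z<.07)).astype(np.uint8),(375,185,450,262),.06)
rep("jigbase",((Z>.004)).astype(np.uint8),(375,185,450,262),.008)
rep("standtop",((Z>.066)).astype(np.uint8),(210,210,285,280),.078)
rep("stand_all",((Z>.004)).astype(np.uint8),(210,210,285,280),.008)
rep("punchorange",((H<15)&(S>120)).astype(np.uint8),(210,210,285,280),.14)
rep("cap",((Z>.13)).astype(np.uint8),(210,210,285,280),.145)
for r in range(225,270,4):print((Z[r,215:280:4]*1000).round().astype(int))
E
```

```text
table z 7.456920400228384e-05
brass 254.0 [413.1 221.6] world [ 0.54   -0.1756  0.06  ] sides [0.0355 0.034  0.0354 0.0338] yaw [ -8.9 -98.2 170.9  81.9]
  depth z pct [0.0569 0.0601 0.063 ]
jigbridge 917.0 [412.7 221.9] world [ 0.5393 -0.1746  0.06  ] sides [0.0609 0.0834 0.0607 0.0828] yaw [ -8.7 -98.2 170.8  81.9]
  depth z pct [0.055  0.0588 0.0622]
jigbase 2327.5 [409.6 225.3] world [ 0.5393 -0.1772  0.008 ] sides [0.1224 0.0993 0.122  0.0981] yaw [ -8.9 -98.5 170.6  81.7]
  depth z pct [0.0057 0.0301 0.0614]
standtop 759.0 [239.2 244.1] world [0.4876 0.177  0.078 ] sides [0.0575 0.0589 0.0571 0.0588] yaw [ -64.5 -154.   115.4   26.3]
  depth z pct [0.0749 0.08   0.1465]
stand_all 1629.5 [245.1 246.9] world [0.4876 0.1773 0.008 ] sides [0.0914 0.0901 0.0905 0.0899] yaw [ -64.  -153.6  115.9   26.9]
  depth z pct [0.0051 0.0459 0.1441]
punchorange 94.5 [239.6 244.1] world [0.4822 0.1643 0.14  ] sides [0.0269 0.0219 0.0268 0.0219] yaw [ -22.7 -113.5  157.2   66.6]
  depth z pct [0.0829 0.1232 0.1408]
cap 157.0 [233.5 241.5] world [0.4866 0.175  0.145 ] sides [0.0237 0.0242 0.0236 0.0242] yaw [ -43.6 -133.7  136.3   46.4]
  depth z pct [0.1332 0.1437 1.02  ]
[ 1  2 -2  0  3 -1 -3  3  3 10  9 -2 -4 -1  2 -3 -1]
[ 1  0 -2 -1 -1  6 77 80 77  8  8  6  2  1  0 -1  2]
[-3  2  2  9 73 76 76 77 79 43  6 11 -2 -1  0  1 -2]
[  3  10  78  77 144 143 107  83  76  77   9   6   6   2   3   3  -2]
[ -1  -3  77 145 145 148 138 113  82  80  38  10   9   3  -3   2   0]
[ -1   2   8  78 148 145 131 101  84  83  70   7   9   5   1   1   0]
[  0   2   0  80  83 135  99  84  78  80  79  30   8   7   1  -3  -1]
[1020    0    3    8   74   82   78   78   81   78   58   31    7    7
   -2    0   -1]
[ 1 -2  1  8 81 78 78 77 53 26  8  9  9 10 10  1 -1]
[ 1  0 -1 -1 10 79 47 21 10 10  9  8  8  0  2 -2  0]
[-4  0  2 -1  7 11  7  7 11  7  5  0 -1  3 -3  3 -1]
[ 1  3  2 -2  2 10  8  8  4  0 -2 -1  1  0 -2 -1  0]
```

View pics/c0.png

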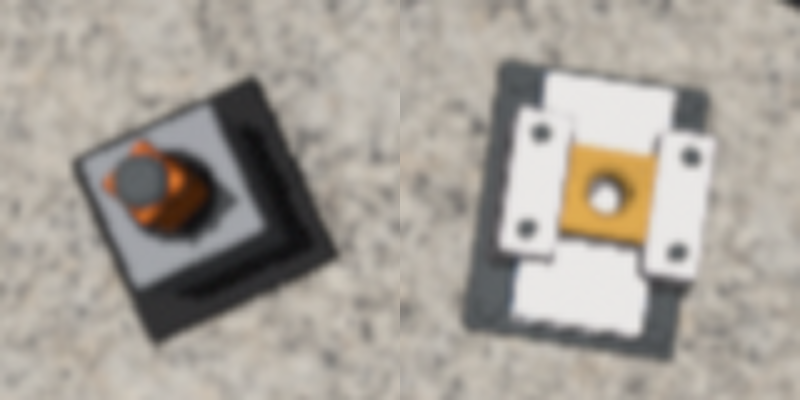

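The crops show the punch square standing about 45° to the image axes, with its cap at about (233,241) in the full image. The brass block and its hole are at (413,222). I'm moving above the stand for a close look with the wrist camera.

Call:
{"op": "carry_out", "data": {
  "commands": [
    {"claw": 1,"xyz": [-0.76,-0.543,-0.12],"spin": 0},
    {"claw": 1,"xyz": [-0.76,-0.543,-0.12],"spin": 0},
    {"claw": 1,"xyz": [-0.76,-0.543,-0.12],"spin": 0},
    {"claw": 1,"xyz": [-0.76,-0.543,-0.12],"spin": 0},
    {"claw": 1,"xyz": [-0.76,-0.543,-0.12],"spin": 0},
    {"claw": 1,"xyz": [-0.76,-0.543,-0.12],"spin": 0},
    {"claw": 1,"xyz": [-0.76,-0.543,-0.12],"spin": 0}
  ],
  "force": 30
}}

```text
time_s: 0.68
ee_pos: [0.3681, 0.3729, 0.2511]
orientation: [0.201, 0.98, -0.001, 0.001]
contact_force: [0.2, 1.2, 1.1]
gripper_width: 0.0872
gripper_force: 0.0
```

Call:
{"op": "carry_out", "data": {
  "commands": [
    {"claw": 1,"xyz": [-0.76,-0.543,0],"spin": 0.12},
    {"claw": 1,"xyz": [-0.76,-0.543,0],"spin": 0.12},
    {"claw": 1,"xyz": [-0.76,-0.543,0],"spin": 0.12},
    {"claw": 1,"xyz": [-0.76,-0.543,0],"spin": 0.12},
    {"claw": 1,"xyz": [-0.76,-0.543,0],"spin": 0.12},
    {"claw": 1,"xyz": [-0.76,-0.543,0],"spin": 0.12},
    {"claw": 1,"xyz": [-0.76,-0.543,0],"spin": 0.12},
    {"claw": 1,"xyz": [-0.76,-0.543,0],"spin": 0.12},
    {"claw": 1,"xyz": [-0.76,-0.543,0],"spin": 0.12}
  ]
}}

```text
time_s: 1.43
ee_pos: [0.4867, 0.1785, 0.2502]
orientation: [0.379, 0.926, -0.0, -0.001]
contact_force: [-0.2, 1.1, 0.0]
gripper_width: 0.0871
gripper_force: 0.0
```

```bash
python3 - <<'E'
from h import *
o=bot.get_obs();print(o["time_s"],o["ee_pos"],o["orientation"],o["contact_force"],o["joints"])
p,D=snapshot("wrist");cv2.imwrite("pics/w1.png",p);np.save("pics/w1.npy",D)
K,M=cam("wrist",o);P=cloud(K,M,D);Z=P[...,2]
def rep(name,m,z):
    cs,_=cv2.findContours(m.astype(np.uint8),0,2)
    c=max(cs,key=cv2.contourArea);bx=cv2.boxPoints(cv2.minAreaRect(c));w=onplane(K,M,bx,z)
    e=np.diff(np.r_[w,w[:1]],axis=0);L=np.linalg.norm(e[:,:2],axis=1)
    print(name,cv2.contourArea(c),bx.mean(0).round(1),w.mean(0).round(4),L.round(4),np.degrees(np.arctan2(e[:,1],e[:,0])).round(1))
near=(np.hypot(P[...,0]-.4876,P[...,1]-.177)<.06)
rep("cap",near&(Z>.141)&(Z<.155),.145)
rep("grip",near&(Z>.134)&(Z<.155),.138)
rep("standtop",near&(Z>.07),.078)
rep("foot",(np.hypot(P[...,0]-.4876,P[...,1]-.177)<.08)&(Z>.004),.008)
E
```

```text
1.4333 [0.48668768 0.17849611 0.25018645] [ 3.78665272e-01  9.25533226e-01 -6.69125353e-05 -9.24718232e-04] [-0.18237661  1.07623815  0.04717919] [ 1.35236995e-01  3.47896002e-01  1.66078836e+00  8.92374946e-04
  1.13457703e+00 -6.59229192e-01]
cap 695.0 [317.5 239.5] [0.4867 0.1776 0.145 ] [0.0208 0.0206 0.0213 0.0206] [  45.5  -43.8 -134.5  134.9]
grip 1056.0 [317.5 236.8] [0.4868 0.1775 0.138 ] [0.0237 0.0251 0.0243 0.0252] [  48.2  -41.3 -131.7  137.3]
standtop 81511.5 [319.5 382. ] [0.6089 0.06   0.078 ] [0.5611 0.221  0.658  0.2212] [  45.5  -31.8 -134.4  122.9]
foot 100377.5 [319.5 382. ] [0.6463 0.0237 0.008 ] [0.678  0.2671 0.795  0.2673] [  45.5  -31.8 -134.4  122.9]
```

View pics/w1.png

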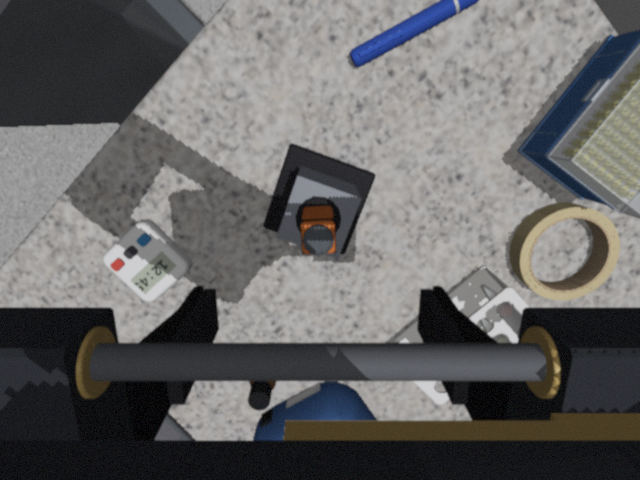

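The wrist picture shows the punch at (318,230) in line with the tool, with the timer at (145,260) and the marker well clear. I'll go down and grip just above the flange.

Call:
{"op": "carry_out", "data": {
  "commands": [
    {"claw": 1,"xyz": [-0.005,-0.0035,0.15]},
    {"claw": 1,"xyz": [-0.005,-0.0035,0.3]},
    {"claw": 1,"xyz": [-0.005,-0.0035,0.4]},
    {"claw": 1,"xyz": [-0.005,-0.0035,0.48]},
    {"claw": 1,"xyz": [-0.005,-0.0035,0.53]},
    {"claw": 1,"xyz": [-0.005,-0.0035,0.556]},
    {"claw": 1,"xyz": [-0.005,-0.0035,0.556]},
    {"claw": 1,"xyz": [-0.005,-0.0035,0.556]},
    {"claw": 1,"xyz": [-0.005,-0.0035,0.556]}
  ]
}}

```text
$.commands[0]: bad value
```

Call:
{"op": "carry_out", "data": {
  "commands": [
    {"claw": -1,"xyz": [0,0,0]},
    {"claw": -1,"xyz": [0,0,0]},
    {"claw": -1,"xyz": [0,0,0]},
    {"claw": -1,"xyz": [0,0,0]},
    {"claw": -1,"xyz": [0,0,0]},
    {"claw": -1,"xyz": [0,0,0]},
    {"claw": -1,"xyz": [0,0,0]},
    {"claw": -1,"xyz": [0,0,0]},
    {"claw": -1,"xyz": [0,0,0]},
    {"claw": -1,"xyz": [0,0,0]}
  ],
  "force": 40
}}

```text
$.commands[0]: bad value
```

Spin is required in every row.

Call:
{"op": "carry_out", "data": {
  "commands": [
    {"claw": 1,"spin": 0,"xyz": [-0.005,-0.0035,0.15]},
    {"claw": 1,"spin": 0,"xyz": [-0.005,-0.0035,0.3]},
    {"claw": 1,"spin": 0,"xyz": [-0.005,-0.0035,0.4]},
    {"claw": 1,"spin": 0,"xyz": [-0.005,-0.0035,0.48]},
    {"claw": 1,"spin": 0,"xyz": [-0.005,-0.0035,0.53]},
    {"claw": 1,"spin": 0,"xyz": [-0.005,-0.0035,0.556]},
    {"claw": 1,"spin": 0,"xyz": [-0.005,-0.0035,0.556]},
    {"claw": 1,"spin": 0,"xyz": [-0.005,-0.0035,0.556]},
    {"claw": 1,"spin": 0,"xyz": [-0.005,-0.0035,0.556]}
  ]
}}

```text
time_s: 2.23
ee_pos: [0.4884, 0.1769, 0.1126]
orientation: [0.378, 0.926, 0.001, 0.001]
contact_force: [0.2, 0.0, -0.1]
gripper_width: 0.0868
gripper_force: 0.0
```

Call:
{"op": "carry_out", "data": {
  "commands": [
    {"claw": -1,"spin": 0,"xyz": [0,0,0]},
    {"claw": -1,"spin": 0,"xyz": [0,0,0]},
    {"claw": -1,"spin": 0,"xyz": [0,0,0]},
    {"claw": -1,"spin": 0,"xyz": [0,0,0]},
    {"claw": -1,"spin": 0,"xyz": [0,0,0]},
    {"claw": -1,"spin": 0,"xyz": [0,0,0]},
    {"claw": -1,"spin": 0,"xyz": [0,0,0]},
    {"claw": -1,"spin": 0,"xyz": [0,0,0]},
    {"claw": -1,"spin": 0,"xyz": [0,0,0]},
    {"claw": -1,"spin": 0,"xyz": [0,0,0]}
  ],
  "force": 40
}}

```text
time_s: 3.07
ee_pos: [0.4878, 0.1762, 0.1116]
orientation: [0.379, 0.926, -0.0, -0.0]
contact_force: [-0.4, -0.0, 0.3]
gripper_width: 0.0279
gripper_force: 0.0
```

Call:
{"op": "carry_out", "data": {
  "commands": [
    {"claw": -1,"spin": 0,"xyz": [0,0,0]},
    {"claw": -1,"spin": 0,"xyz": [0,0,0]},
    {"claw": -1,"spin": 0,"xyz": [0,0,0]},
    {"claw": -1,"spin": 0,"xyz": [0,0,0]}
  ]
}}

```text
time_s: 3.4
ee_pos: [0.4879, 0.1762, 0.1116]
orientation: [0.379, 0.926, 0.0, 0.0]
contact_force: [0.6, -0.0, -0.4]
gripper_width: 0.0234
gripper_force: 39.8
```

```bash
python3 - <<'E'
from h import *
for i in range(4):
    o=bot.get_obs();print(o["time_s"],o["ee_pos"].round(4),o["contact_force"].round(2),o["moment"].round(3),o["gripper_width"],o["gripper_force"]);snapshot("wrist")
E
```

```text
3.4 [0.4879 0.1762 0.1116] [ 0.59 -0.02 -0.44] [ 0.031 -0.08   0.003] 0.023439945876024156 39.78779009543359
3.45 [0.4879 0.1762 0.1116] [ 0.5  -0.18 -0.59] [-0.015 -0.087 -0.012] 0.023442521619429866 39.787957733497024
3.5 [0.4879 0.1762 0.1116] [ 0.79  0.24 -1.19] [ 0.014 -0.066  0.015] 0.023806915990181608 39.787984332069755
3.55 [0.4879 0.1762 0.1116] [ 0.4  -0.78 -0.84] [ 0.072 -0.071 -0.069] 0.023413212724052206 39.78819290176034
```

Call:
{"op": "carry_out", "data": {
  "commands": [
    {"claw": -1,"spin": 0,"xyz": [0,0,-0.03]},
    {"claw": -1,"spin": 0,"xyz": [0,0,-0.08]},
    {"claw": -1,"spin": 0,"xyz": [0,0,-0.15]},
    {"claw": -1,"spin": 0,"xyz": [0,0,-0.25]},
    {"claw": -1,"spin": 0,"xyz": [0,0,-0.35]},
    {"claw": -1,"spin": 0,"xyz": [0,0,-0.45]},
    {"claw": -1,"spin": 0,"xyz": [0,0,-0.52]},
    {"claw": -1,"spin": 0,"xyz": [0,0,-0.56]},
    {"claw": -1,"spin": 0,"xyz": [0,0,-0.56]},
    {"claw": -1,"spin": 0,"xyz": [0,0,-0.56]},
    {"claw": -1,"spin": 0,"xyz": [0,0,-0.56]}
  ]
}}

```text
time_s: 4.52
ee_pos: [0.4867, 0.176, 0.2504]
orientation: [0.379, 0.926, -0.001, -0.001]
contact_force: [0.0, 0.4, -2.7]
gripper_width: 0.0236
gripper_force: 39.8
```

```bash
python3 - <<'E'
from h import *
o=bot.get_obs();print(o["time_s"],o["ee_pos"].round(4),o["contact_force"].round(2),o["orientation"].round(4),o["gripper_width"])
p,D=snapshot("wrist");cv2.imwrite("pics/w2.png",p);np.save("pics/w2.npy",D)
K,M=cam("wrist",o)
# stand hole now empty
cv2.imwrite("pics/w2c.png",cv2.resize(p[120:360,180:460],(700,600)))
E
```

```text
4.5167 [0.4867 0.176  0.2504] [ 0.04  0.36 -2.69] [ 3.787e-01  9.255e-01 -8.000e-04 -1.300e-03] 0.02355755851023388
```

View pics/w2c.png

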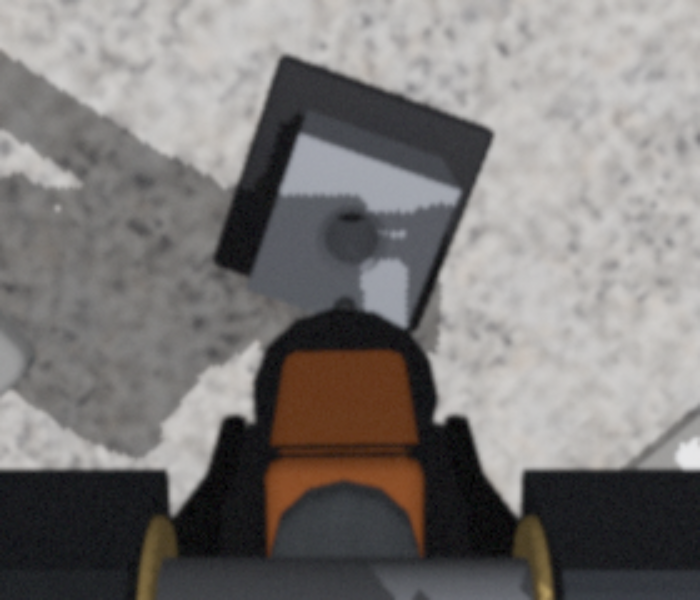

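The punch is held upright, with its flange centred at about (345,385) in the crop. The empty stand hole is at (351,236), and the nose tip just shows at (345,303).

```bash
python3 - <<'E'
from h import *
o=dict(ee_pos=np.array([.4867,.1760,.2504]),orientation=np.array([.3787,.9255,-.0008,-.0013]))
K,M=cam("wrist",o)
f=lambda u,v:(180+u/2.5,120+v/2.5)
print("hole",onplane(K,M,f(351,236),.078))
Rt=R.from_quat(o["orientation"]).as_matrix()
print("axes",Rt.round(3).tolist())
tipz=.2504-.0336-.064
for n,uv,z in(("tip",f(345,301),tipz),("flL",f(254,385),tipz+.069),("flR",f(438,385),tipz+.069),("gripL",f(266,465),tipz+.124),("gripR",f(424,465),tipz+.124)):
    w=onplane(K,M,uv,z)[0];print(n,w.round(4),"tool",(Rt.T@(w-o["ee_pos"])).round(4))
E
```

```text
hole [[0.48684318 0.17787995 0.078     ]]
axes [[-0.713, 0.701, -0.003], [0.701, 0.713, -0.0], [0.002, -0.002, -1.0]]
tip [0.4855 0.1765 0.1528] tool [ 0.001  -0.0002  0.0976]
flL [0.4705 0.1659 0.2218] tool [ 0.0044 -0.0185  0.0287]
flR [0.4962 0.1921 0.2218] tool [0.0045 0.0183 0.0286]
gripL [0.4687 0.1771 0.2768] tool [ 0.0136 -0.0119 -0.0263]
gripR [0.4848 0.1936 0.2768] tool [ 0.0137  0.0112 -0.0264]
```

Call:
{"op": "carry_out", "data": {
  "commands": [
    {"claw": -1,"spin": 0,"xyz": [-0.1,-0.075,0]},
    {"claw": -1,"spin": 0,"xyz": [-0.2,-0.15,0]},
    {"claw": -1,"spin": 0,"xyz": [-0.3,-0.23,0]},
    {"claw": -1,"spin": 0,"xyz": [-0.4,-0.3,0]},
    {"claw": -1,"spin": 0,"xyz": [-0.5,-0.38,0]},
    {"claw": -1,"spin": 0,"xyz": [-0.6,-0.45,0]},
    {"claw": -1,"spin": 0,"xyz": [-0.7,-0.53,0]},
    {"claw": -1,"spin": 0,"xyz": [-0.76,-0.576,0]},
    {"claw": -1,"spin": 0,"xyz": [-0.8,-0.6,0]},
    {"claw": -1,"spin": 0,"xyz": [-0.8,-0.6,0]},
    {"claw": -1,"spin": 0,"xyz": [-0.8,-0.6,0]},
    {"claw": -1,"spin": 0,"xyz": [-0.8,-0.6,0]}
  ]
}}

```text
time_s: 5.57
ee_pos: [0.5246, -0.0695, 0.251]
orientation: [0.378, 0.926, 0.0, -0.001]
contact_force: [0.2, 0.1, -0.5]
gripper_width: 0.0237
gripper_force: 39.8
```

```bash
python3 - <<'E'
from h import *
o=bot.get_obs();print(o["time_s"],o["ee_pos"].round(4),o["contact_force"].round(2),o["orientation"].round(4),o["gripper_width"])
p,D=snapshot("wrist");cv2.imwrite("pics/w3.png",p)
K,M=cam("wrist",o);P=cloud(K,M,D)
hsv=cv2.cvtColor(p,cv2.COLOR_BGR2HSV)
m=((np.abs(hsv[...,0].astype(int)-19)<7)&(hsv[...,1]>100)&(np.hypot(P[...,0]-.5395,P[...,1]+.175)<.04)).astype(np.uint8)
cs,_=cv2.findContours(m,0,2);c=max(cs,key=cv2.contourArea);bx=cv2.boxPoints(cv2.minAreaRect(c));w=onplane(K,M,bx,.06)
print(cv2.contourArea(c),bx.mean(0),w.mean(0).round(4),np.linalg.norm(np.diff(w,axis=0),axis=1))
E
```

```text
5.5667 [ 0.5246 -0.0695  0.251 ] [ 0.2   0.07 -0.46] [ 3.783e-01  9.257e-01  3.000e-04 -1.200e-03] 0.023666525428094654
1037.0 [247.4862  297.73447] [ 0.5377 -0.175   0.06  ] [0.03515462 0.03705998 0.03600866]
```

View pics/w3.png

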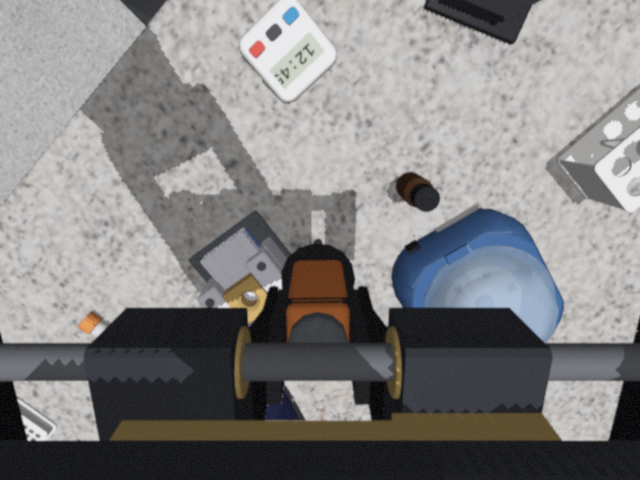

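The wrist picture shows the jig's brass hole at about (251,297), left of the held punch (tip at (318,241)); the bottle at (418,192) and timer at (288,50) are clear. I'll move over the hole with the tip 15 mm above it.

Call:
{"op": "carry_out", "data": {
  "commands": [
    {"claw": -1,"spin": 0,"xyz": [-0.1,-0.077,0]},
    {"claw": -1,"spin": 0,"xyz": [-0.2,-0.154,0]},
    {"claw": -1,"spin": 0,"xyz": [-0.3,-0.23,0]},
    {"claw": -1,"spin": 0,"xyz": [-0.336,-0.259,0.05]},
    {"claw": -1,"spin": 0,"xyz": [-0.336,-0.259,0.15]},
    {"claw": -1,"spin": 0,"xyz": [-0.336,-0.259,0.23]},
    {"claw": -1,"spin": 0,"xyz": [-0.336,-0.259,0.29]},
    {"claw": -1,"spin": 0,"xyz": [-0.336,-0.259,0.312]},
    {"claw": -1,"spin": 0,"xyz": [-0.336,-0.259,0.312]},
    {"claw": -1,"spin": 0,"xyz": [-0.336,-0.259,0.312]},
    {"claw": -1,"spin": 0,"xyz": [-0.336,-0.259,0.312]},
    {"claw": -1,"spin": 0,"xyz": [-0.336,-0.259,0.312]}
  ]
}}

```text
time_s: 6.62
ee_pos: [0.5408, -0.1761, 0.1749]
orientation: [0.378, 0.926, -0.0, 0.001]
contact_force: [-0.6, -0.3, -1.8]
gripper_width: 0.0238
gripper_force: 39.8
```

```bash
python3 - <<'E'
from h import *
o=bot.get_obs();print(o["time_s"],o["ee_pos"].round(4),o["contact_force"].round(2),o["orientation"].round(4),o["gripper_width"])
p,D=snapshot("wrist");cv2.imwrite("pics/w4.png",p);np.save("pics/w4.npy",D)
cv2.imwrite("pics/w4c.png",cv2.resize(p[190:310,240:400],(800,600),interpolation=cv2.INTER_CUBIC))
E
```

```text
6.6167 [ 0.5408 -0.1761  0.1749] [-0.63 -0.28 -1.78] [ 3.784e-01  9.256e-01 -2.000e-04  1.300e-03] 0.02384694509498149
```

View pics/w4c.png

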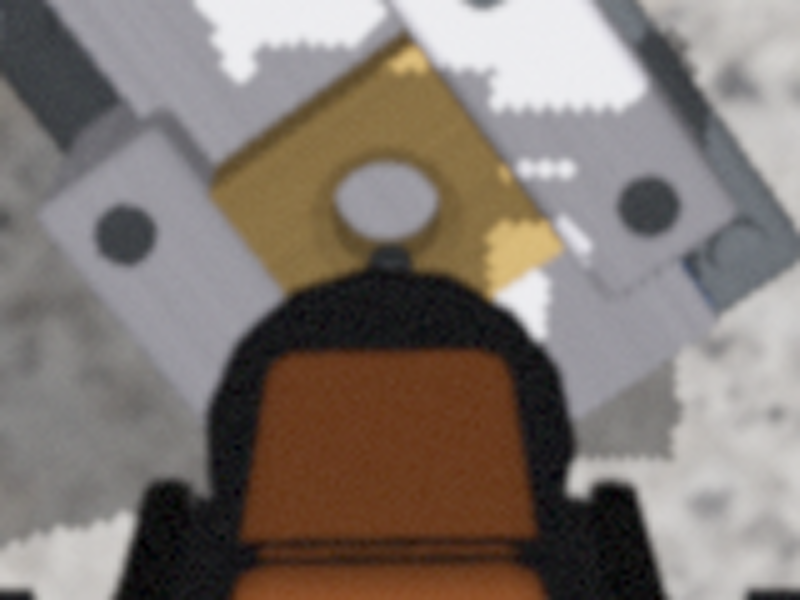

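The tip's far edge is at (391,246) in the crop and the guide hole's centre at (386,203), with the brass block fully in view.

```bash
python3 - <<'E'
from h import *
o=dict(ee_pos=np.array([.5408,-.1761,.1749]),orientation=np.array([.3784,.9256,-.0002,.0013]))
K,M=cam("wrist",o);Rt=R.from_quat(o["orientation"]).as_matrix()
f=lambda u,v:(240+u/5,190+v/5)
for n,uv,z in(("hole",f(386,203),.06),("holeTopEdgeChamf",f(386,150),.06),("tagL",f(334,200),.04),("tip",f(391,246),.0773),("brass corner near",f(415,40),.06),("L",f(212,187),.06),("R",f(562,247),.06)):
    w=onplane(K,M,uv,z)[0];print(n,w.round(4),"tool",(Rt.T@(w-o["ee_pos"])).round(4))
w=onplane(K,M,[f(212,187),f(562,247)],.06);print("brass centre from diag",w.mean(0), np.linalg.norm(w[1]-w[0]))
E
```

```text
hole [ 0.5385 -0.1748  0.06  ] tool [ 0.0029 -0.0008  0.1149]
holeTopEdgeChamf [ 0.533  -0.1694  0.06  ] tool [ 0.0105 -0.0008  0.1149]
tagL [ 0.5367 -0.1839  0.04  ] tool [-0.0022 -0.0086  0.1349]
tip [ 0.5397 -0.175   0.0773] tool [ 0.0018 -0.0001  0.0976]
brass corner near [ 0.5247 -0.1557  0.06  ] tool [0.026  0.0032 0.1148]
L [ 0.5198 -0.1905  0.06  ] tool [ 0.0052 -0.025   0.1149]
R [ 0.5604 -0.1616  0.06  ] tool [-0.0035  0.024   0.1149]
brass centre from diag [ 0.54010278 -0.1760308   0.06      ] 0.04984353737032896
```

Call:
{"op": "carry_out", "data": {
  "commands": [
    {"claw": -1,"spin": 0,"xyz": [0.004,-0.002,0]},
    {"claw": -1,"spin": 0,"xyz": [0.004,-0.002,0.03]},
    {"claw": -1,"spin": 0,"xyz": [0.004,-0.002,0.06]},
    {"claw": -1,"spin": 0,"xyz": [0.004,-0.002,0.09]},
    {"claw": -1,"spin": 0,"xyz": [0.004,-0.002,0.11]},
    {"claw": -1,"spin": 0,"xyz": [0.004,-0.002,0.12]},
    {"claw": -1,"spin": 0,"xyz": [0.004,-0.002,0.12]},
    {"claw": -1,"spin": 0,"xyz": [0.004,-0.002,0.12]},
    {"claw": -1,"spin": 0,"xyz": [0.004,-0.002,0.12]}
  ]
}}

```text
time_s: 7.42
ee_pos: [0.539, -0.1758, 0.1438]
orientation: [0.379, 0.926, -0.0, 0.0]
contact_force: [-0.2, -0.7, -2.1]
gripper_width: 0.0237
gripper_force: 39.8
```

```bash
cat > r.py <<'E'
from h import *
o=bot.get_obs();print(o["time_s"],o["ee_pos"].round(4),o["contact_force"].round(2),o["moment"].round(3),o["orientation"].round(4),"tip",(o["ee_pos"][2]-.0976).round(4))
E
python3 r.py
```

```text
7.4167 [ 0.539  -0.1758  0.1438] [-0.22 -0.72 -2.15] [-0.082  0.001 -0.04 ] [ 3.787e-01  9.255e-01 -0.000e+00  2.000e-04] tip 0.0462
```

Call:
{"op": "carry_out", "data": {
  "commands": [
    {"claw": -1,"spin": 0,"xyz": [0,0,0.008]},
    {"claw": -1,"spin": 0,"xyz": [0,0,0.016]},
    {"claw": -1,"spin": 0,"xyz": [0,0,0.024]},
    {"claw": -1,"spin": 0,"xyz": [0,0,0.032]},
    {"claw": -1,"spin": 0,"xyz": [0,0,0.04]},
    {"claw": -1,"spin": 0,"xyz": [0,0,0.04]},
    {"claw": -1,"spin": 0,"xyz": [0,0,0.04]}
  ]
}}

```text
time_s: 8.0
ee_pos: [0.5391, -0.1759, 0.1336]
orientation: [0.379, 0.926, -0.0, 0.0]
contact_force: [0.4, -0.4, -0.8]
gripper_width: 0.0238
gripper_force: 39.8
```

```bash
python3 r.py
```

```text
8.0 [ 0.5391 -0.1759  0.1336] [ 0.35 -0.36 -0.83] [-0.078 -0.156  0.012] [ 3.787e-01  9.255e-01 -0.000e+00  3.000e-04] tip 0.036
```

Call:
{"op": "carry_out", "data": {
  "commands": [
    {"claw": -1,"spin": 0,"xyz": [0,0,0.004]},
    {"claw": -1,"spin": 0,"xyz": [0,0,0.008]},
    {"claw": -1,"spin": 0,"xyz": [0,0,0.012]},
    {"claw": -1,"spin": 0,"xyz": [0,0,0.016]},
    {"claw": -1,"spin": 0,"xyz": [0,0,0.02]},
    {"claw": -1,"spin": 0,"xyz": [0,0,0.02]},
    {"claw": -1,"spin": 0,"xyz": [0,0,0.02]}
  ]
}}

```text
time_s: 8.58
ee_pos: [0.5396, -0.1761, 0.1288]
orientation: [0.379, 0.925, -0.0, 0.001]
contact_force: [3.4, -1.5, -1.6]
gripper_width: 0.0238
gripper_force: 39.8
```

```bash
python3 r.py
```

```text
8.5833 [ 0.5396 -0.1761  0.1288] [ 3.42 -1.52 -1.58] [-0.34  -0.707  0.011] [ 3.788e-01  9.255e-01 -1.000e-04  9.000e-04] tip 0.0312
```

Call:
{"op": "carry_out", "data": {
  "commands": [
    {"claw": -1,"spin": 0,"xyz": [-0.0028,0.001,0]},
    {"claw": -1,"spin": 0,"xyz": [-0.0028,0.001,0]},
    {"claw": -1,"spin": 0,"xyz": [-0.0028,0.001,0.004]},
    {"claw": -1,"spin": 0,"xyz": [-0.0028,0.001,0.008]},
    {"claw": -1,"spin": 0,"xyz": [-0.0028,0.001,0.008]},
    {"claw": -1,"spin": 0,"xyz": [-0.0028,0.001,0.008]}
  ]
}}

```text
time_s: 9.08
ee_pos: [0.5397, -0.1761, 0.1266]
orientation: [0.379, 0.926, -0.0, 0.0]
contact_force: [2.3, -1.0, -1.2]
gripper_width: 0.0238
gripper_force: 39.8
```

```bash
python3 r.py
```

```text
9.0833 [ 0.5397 -0.1761  0.1266] [ 2.27 -0.98 -1.24] [-0.311 -0.67   0.015] [ 3.787e-01  9.255e-01 -0.000e+00  3.000e-04] tip 0.029
```

Call:
{"op": "carry_out", "data": {
  "commands": [
    {"claw": -1,"spin": 0,"xyz": [-0.0028,0.001,0]},
    {"claw": -1,"spin": 0,"xyz": [-0.0028,0.001,0]},
    {"claw": -1,"spin": 0,"xyz": [-0.0028,0.001,0.004]},
    {"claw": -1,"spin": 0,"xyz": [-0.0028,0.001,0.004]},
    {"claw": -1,"spin": 0,"xyz": [-0.0028,0.001,0.004]}
  ]
}}

```text
time_s: 9.5
ee_pos: [0.54, -0.1763, 0.126]
orientation: [0.379, 0.926, -0.0, -0.0]
contact_force: [1.3, -1.1, 1.9]
gripper_width: 0.0238
gripper_force: 39.8
```

Call:
{"op": "carry_out", "data": {
  "commands": [
    {"claw": -1,"spin": 0,"xyz": [0,0,0.004]},
    {"claw": -1,"spin": 0,"xyz": [0,0,0.004]},
    {"claw": -1,"spin": 0,"xyz": [0,0,0.004]}
  ]
}}

```text
time_s: 9.75
ee_pos: [0.5401, -0.1764, 0.1255]
orientation: [0.379, 0.926, -0.0, 0.0]
contact_force: [-0.4, -0.8, 5.7]
gripper_width: 0.0237
gripper_force: 39.8
```

Call:
{"op": "carry_out", "data": {
  "commands": [
    {"claw": -1,"spin": 0,"xyz": [0,0,0.004]},
    {"claw": -1,"spin": 0,"xyz": [0,0,0.004]},
    {"claw": -1,"spin": 0,"xyz": [0,0,0.004]}
  ]
}}

```text
time_s: 10.0
ee_pos: [0.5402, -0.1764, 0.1249]
orientation: [0.379, 0.926, -0.0, 0.0]
contact_force: [-0.2, -0.6, 8.5]
gripper_width: 0.0233
gripper_force: 39.8
```

```bash
python3 r.py
```

```text
10.0 [ 0.5402 -0.1764  0.1249] [-0.19 -0.62  8.47] [-0.135  0.001  0.03 ] [ 3.786e-01  9.255e-01 -1.000e-04  3.000e-04] tip 0.0273
```

Call:
{"op": "carry_out", "data": {
  "commands": [
    {"claw": -1,"spin": 0,"xyz": [0,0,0.004]},
    {"claw": -1,"spin": 0,"xyz": [0,0,0.004]}
  ]
}}

```text
time_s: 10.17
ee_pos: [0.5403, -0.1764, 0.1241]
orientation: [0.379, 0.926, -0.0, 0.0]
contact_force: [0.5, -0.4, 8.5]
gripper_width: 0.0237
gripper_force: 39.8
```

Call:
{"op": "carry_out", "data": {
  "commands": [
    {"claw": -1,"spin": 0,"xyz": [0,0,0.003]},
    {"claw": -1,"spin": 0,"xyz": [0,0,0.003]}
  ]
}}

```text
time_s: 10.33
ee_pos: [0.5403, -0.1765, 0.1235]
orientation: [0.379, 0.926, -0.0, 0.0]
contact_force: [-0.9, 0.0, 9.7]
gripper_width: 0.0241
gripper_force: 39.8
```

Call:
{"op": "carry_out", "data": {
  "commands": [
    {"claw": -1,"spin": 0,"xyz": [0,0,0.003]},
    {"claw": -1,"spin": 0,"xyz": [0,0,0.003]}
  ]
}}

```text
time_s: 10.5
ee_pos: [0.5403, -0.1765, 0.1229]
orientation: [0.379, 0.926, -0.0, 0.0]
contact_force: [-0.5, 0.1, 10.5]
gripper_width: 0.0239
gripper_force: 39.8
```

```bash
python3 r.py
```

```text
10.5 [ 0.5403 -0.1765  0.1229] [-0.55  0.15 10.52] [-0.056  0.137 -0.049] [ 3.786e-01  9.256e-01 -2.000e-04  5.000e-04] tip 0.0253
```

Call:
{"op": "carry_out", "data": {
  "commands": [
    {"claw": -1,"spin": 0,"xyz": [0,0,0.003]},
    {"claw": -1,"spin": 0,"xyz": [0,0,0.003]}
  ]
}}

```text
time_s: 10.67
ee_pos: [0.5401, -0.1764, 0.1219]
orientation: [0.379, 0.926, -0.0, 0.0]
contact_force: [-0.4, -1.0, 3.2]
gripper_width: 0.0236
gripper_force: 39.8
```

Call:
{"op": "carry_out", "data": {
  "commands": [
    {"claw": -1,"spin": 0,"xyz": [0,0,0.002]},
    {"claw": -1,"spin": 0,"xyz": [0,0,0.002]}
  ]
}}

```text
time_s: 10.83
ee_pos: [0.5401, -0.1763, 0.1202]
orientation: [0.379, 0.926, -0.0, 0.0]
contact_force: [1.6, -0.2, 3.6]
gripper_width: 0.0236
gripper_force: 39.8
```

Tripped: the force dropped from about 12.5 N to 5 N. I'll hold briefly, then lift out.

Call:
{"op": "carry_out", "data": {
  "commands": [
    {"claw": -1,"spin": 0,"xyz": [0,0,0]},
    {"claw": -1,"spin": 0,"xyz": [0,0,0]},
    {"claw": -1,"spin": 0,"xyz": [0,0,0]}
  ]
}}

```text
time_s: 11.08
ee_pos: [0.5401, -0.1763, 0.1198]
orientation: [0.379, 0.926, -0.0, -0.0]
contact_force: [1.4, -1.6, 3.2]
gripper_width: 0.0236
gripper_force: 39.8
```

```bash
python3 r.py
```

```text
11.0833 [ 0.5401 -0.1763  0.1198] [ 1.36 -1.59  3.17] [-0.273 -0.209 -0.01 ] [ 3.787e-01  9.255e-01 -0.000e+00 -1.000e-04] tip 0.0222
```

Call:
{"op": "carry_out", "data": {
  "commands": [
    {"claw": -1,"spin": 0,"xyz": [0,0,-0.02]},
    {"claw": -1,"spin": 0,"xyz": [0,0,-0.05]},
    {"claw": -1,"spin": 0,"xyz": [0,0,-0.1]},
    {"claw": -1,"spin": 0,"xyz": [0,0,-0.16]},
    {"claw": -1,"spin": 0,"xyz": [0,0,-0.25]},
    {"claw": -1,"spin": 0,"xyz": [0,0,-0.35]},
    {"claw": -1,"spin": 0,"xyz": [0,0,-0.45]},
    {"claw": -1,"spin": 0,"xyz": [0,0,-0.52]},
    {"claw": -1,"spin": 0,"xyz": [0,0,-0.52]},
    {"claw": -1,"spin": 0,"xyz": [0,0,-0.52]},
    {"claw": -1,"spin": 0,"xyz": [0,0,-0.52]}
  ]
}}

```text
time_s: 12.0
ee_pos: [0.5385, -0.1753, 0.2482]
orientation: [0.379, 0.926, 0.0, -0.002]
contact_force: [-0.1, 0.5, -2.1]
gripper_width: 0.0236
gripper_force: 39.8
```

Call:
{"op": "carry_out", "data": {
  "commands": [
    {"claw": -1,"spin": 0,"xyz": [0.1,0.075,0]},
    {"claw": -1,"spin": 0,"xyz": [0.2,0.15,0]},
    {"claw": -1,"spin": 0,"xyz": [0.3,0.225,0]},
    {"claw": -1,"spin": 0,"xyz": [0.4,0.3,0]},
    {"claw": -1,"spin": 0,"xyz": [0.5,0.375,0]},
    {"claw": -1,"spin": 0,"xyz": [0.6,0.45,0]},
    {"claw": -1,"spin": 0,"xyz": [0.7,0.525,0]},
    {"claw": -1,"spin": 0,"xyz": [0.8,0.6,0]},
    {"claw": -1,"spin": 0,"xyz": [0.8,0.6,0]},
    {"claw": -1,"spin": 0,"xyz": [0.8,0.6,0]},
    {"claw": -1,"spin": 0,"xyz": [0.8,0.6,0]}
  ]
}}

```text
time_s: 12.92
ee_pos: [0.5018, 0.0708, 0.2485]
orientation: [0.378, 0.926, -0.001, -0.001]
contact_force: [-0.1, -0.1, -1.4]
gripper_width: 0.0239
gripper_force: 39.8
```

```bash
cat > go.py <<'E'
from h import *
import sys
o=bot.get_obs();t=np.array([float(a) for a in sys.argv[1:4]])
A=R.from_quat(o["orientation"]).as_matrix()
print(o["time_s"],o["ee_pos"].round(4),o["contact_force"].round(2),"units",((A.T@(t-o["ee_pos"]))/.25).round(4))
E
python3 go.py .488 .176 .25
```

```text
12.9167 [0.5018 0.0708 0.2485] [-0.08 -0.14 -1.35] units [ 0.3341  0.2617 -0.0058]
```

Call:
{"op": "carry_out", "data": {
  "commands": [
    {"claw": -1,"spin": 0,"xyz": [0.1,0.08,0]},
    {"claw": -1,"spin": 0,"xyz": [0.2,0.16,0]},
    {"claw": -1,"spin": 0,"xyz": [0.29,0.23,0]},
    {"claw": -1,"spin": 0,"xyz": [0.334,0.262,0]},
    {"claw": -1,"spin": 0,"xyz": [0.334,0.262,0.1]},
    {"claw": -1,"spin": 0,"xyz": [0.334,0.262,0.18]},
    {"claw": -1,"spin": 0,"xyz": [0.334,0.262,0.22]},
    {"claw": -1,"spin": 0,"xyz": [0.334,0.262,0.22]},
    {"claw": -1,"spin": 0,"xyz": [0.334,0.262,0.22]},
    {"claw": -1,"spin": 0,"xyz": [0.334,0.262,0.22]},
    {"claw": -1,"spin": 0,"xyz": [0.334,0.262,0.22]}
  ]
}}

```text
time_s: 13.83
ee_pos: [0.4902, 0.1757, 0.1959]
orientation: [0.379, 0.925, 0.001, 0.001]
contact_force: [-0.1, 0.0, -1.9]
gripper_width: 0.0235
gripper_force: 39.8
```

```bash
python3 go.py .488 .176 .1116; python3 - <<'E'
from h import *
p,D=snapshot("wrist");cv2.imwrite("pics/w5c.png",cv2.resize(p[190:310,240:400],(800,600),interpolation=cv2.INTER_CUBIC))
E
```

```text
13.8333 [0.4902 0.1757 0.1959] [-0.08  0.   -1.89] units [ 0.0074 -0.006   0.3373]
```

View pics/w5c.png

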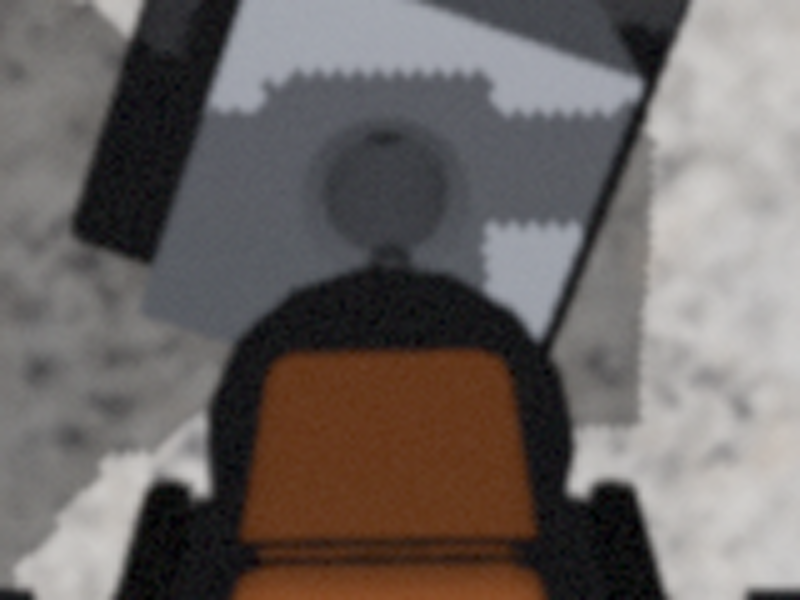

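The stand hole is at (387,190) in the crop and the tip is at (391,246), which agrees with the roughly 2 mm correction computed.

Call:
{"op": "carry_out", "data": {
  "commands": [
    {"claw": -1,"spin": 0,"xyz": [0.0074,-0.005,0]},
    {"claw": -1,"spin": 0,"xyz": [0.0074,-0.005,0.04]},
    {"claw": -1,"spin": 0,"xyz": [0.0074,-0.005,0.08]},
    {"claw": -1,"spin": 0,"xyz": [0.0074,-0.005,0.12]},
    {"claw": -1,"spin": 0,"xyz": [0.0074,-0.005,0.15]},
    {"claw": -1,"spin": 0,"xyz": [0.0074,-0.005,0.16]},
    {"claw": -1,"spin": 0,"xyz": [0.0074,-0.005,0.16]},
    {"claw": -1,"spin": 0,"xyz": [0.0074,-0.005,0.16]}
  ]
}}

```text
time_s: 14.55
ee_pos: [0.4868, 0.1765, 0.1545]
orientation: [0.379, 0.926, -0.0, -0.0]
contact_force: [0.1, 0.4, -2.1]
gripper_width: 0.0236
gripper_force: 39.8
```

Call:
{"op": "carry_out", "data": {
  "commands": [
    {"claw": -1,"spin": 0,"xyz": [0,0,0.01]},
    {"claw": -1,"spin": 0,"xyz": [0,0,0.02]},
    {"claw": -1,"spin": 0,"xyz": [0,0,0.03]},
    {"claw": -1,"spin": 0,"xyz": [0,0,0.04]},
    {"claw": -1,"spin": 0,"xyz": [0,0,0.05]},
    {"claw": -1,"spin": 0,"xyz": [0,0,0.05]},
    {"claw": -1,"spin": 0,"xyz": [0,0,0.05]}
  ]
}}

```text
time_s: 15.13
ee_pos: [0.4868, 0.1765, 0.1422]
orientation: [0.379, 0.926, -0.0, -0.0]
contact_force: [0.5, 0.2, -1.8]
gripper_width: 0.0237
gripper_force: 39.8
```

```bash
python3 go.py .488 .176 .1116
```

```text
15.1333 [0.4868 0.1765 0.1422] [ 0.48  0.16 -1.81] units [-0.005   0.0021  0.1226]
```

Call:
{"op": "carry_out", "data": {
  "commands": [
    {"claw": -1,"spin": 0,"xyz": [-0.004,0.001,0.02]},
    {"claw": -1,"spin": 0,"xyz": [-0.004,0.001,0.045]},
    {"claw": -1,"spin": 0,"xyz": [-0.004,0.001,0.07]},
    {"claw": -1,"spin": 0,"xyz": [-0.004,0.001,0.09]},
    {"claw": -1,"spin": 0,"xyz": [-0.004,0.001,0.105]},
    {"claw": -1,"spin": 0,"xyz": [-0.004,0.001,0.115]},
    {"claw": -1,"spin": 0,"xyz": [-0.004,0.001,0.115]},
    {"claw": -1,"spin": 0,"xyz": [-0.004,0.001,0.115]}
  ]
}}

```text
time_s: 15.8
ee_pos: [0.4877, 0.176, 0.1135]
orientation: [0.379, 0.926, -0.0, -0.0]
contact_force: [-0.7, 1.0, -2.0]
gripper_width: 0.0237
gripper_force: 39.8
```

Call:
{"op": "carry_out", "data": {
  "commands": [
    {"claw": -1,"spin": 0,"xyz": [0,0,0.004]},
    {"claw": -1,"spin": 0,"xyz": [0,0,0.006]},
    {"claw": -1,"spin": 0,"xyz": [0,0,0.006]},
    {"claw": -1,"spin": 0,"xyz": [0,0,0.006]}
  ]
}}

```text
time_s: 16.13
ee_pos: [0.4878, 0.176, 0.1123]
orientation: [0.379, 0.926, 0.0, 0.0]
contact_force: [-0.3, -0.5, -1.3]
gripper_width: 0.0238
gripper_force: 39.8
```

```bash
python3 go.py .488 .176 .1116
```

```text
16.1333 [0.4878 0.176  0.1123] [-0.35 -0.49 -1.28] units [-0.0006  0.0005  0.0028]
```

Nearly seated. I'll press lightly to confirm the flange contact, then let go.

Call:
{"op": "carry_out", "data": {
  "commands": [
    {"claw": -1,"spin": 0,"xyz": [0,0,0.003]},
    {"claw": -1,"spin": 0,"xyz": [0,0,0.005]},
    {"claw": -1,"spin": 0,"xyz": [0,0,0.005]},
    {"claw": -1,"spin": 0,"xyz": [0,0,0.005]}
  ]
}}

```text
time_s: 16.47
ee_pos: [0.488, 0.176, 0.1116]
orientation: [0.379, 0.926, 0.0, 0.0]
contact_force: [-1.6, -0.2, 5.4]
gripper_width: 0.0238
gripper_force: 39.8
```

Call:
{"op": "carry_out", "data": {
  "commands": [
    {"claw": 1,"spin": 0,"xyz": [0,0,0]},
    {"claw": 1,"spin": 0,"xyz": [0,0,0]},
    {"claw": 1,"spin": 0,"xyz": [0,0,0]},
    {"claw": 1,"spin": 0,"xyz": [0,0,0]},
    {"claw": 1,"spin": 0,"xyz": [0,0,0]},
    {"claw": 1,"spin": 0,"xyz": [0,0,0]},
    {"claw": 1,"spin": 0,"xyz": [0,0,0]},
    {"claw": 1,"spin": 0,"xyz": [0,0,0]},
    {"claw": 1,"spin": 0,"xyz": [0,0,0]},
    {"claw": 1,"spin": 0,"xyz": [0,0,0]},
    {"claw": 1,"spin": 0,"xyz": [0,0,0]},
    {"claw": 1,"spin": 0,"xyz": [0,0,0]},
    {"claw": 1,"spin": 0,"xyz": [0,0,0]},
    {"claw": 1,"spin": 0,"xyz": [0,0,0]}
  ]
}}

```text
time_s: 17.63
ee_pos: [0.4877, 0.176, 0.1109]
orientation: [0.379, 0.926, -0.0, -0.0]
contact_force: [0.8, -0.6, -0.3]
gripper_width: 0.0866
gripper_force: 0.0
```

Call:
{"op": "carry_out", "data": {
  "commands": [
    {"claw": 1,"spin": 0,"xyz": [0,0,-0.06]},
    {"claw": 1,"spin": 0,"xyz": [0,0,-0.15]},
    {"claw": 1,"spin": 0,"xyz": [0,0,-0.3]},
    {"claw": 1,"spin": 0,"xyz": [0,0,-0.45]},
    {"claw": 1,"spin": 0,"xyz": [0,0,-0.55]},
    {"claw": 1,"spin": 0,"xyz": [0,0,-0.55]},
    {"claw": 1,"spin": 0,"xyz": [0,0,-0.55]},
    {"claw": 1,"spin": 0,"xyz": [0,0,-0.55]},
    {"claw": 1,"spin": 0,"xyz": [0,0,-0.55]}
  ]
}}

```text
time_s: 18.38
ee_pos: [0.4864, 0.1758, 0.2468]
orientation: [0.379, 0.926, -0.001, -0.002]
contact_force: [0.5, 0.2, -0.4]
gripper_width: 0.0865
gripper_force: 0.0
```

```bash
python3 - <<'E'
from h import *
o=bot.get_obs();print(o["time_s"],o["ee_pos"].round(4))
p,D=snapshot("wrist");cv2.imwrite("pics/w6.png",p)
K,M=cam("wrist",o);P=cloud(K,M,D);Z=P[...,2]
m=(np.hypot(P[...,0]-.4876,P[...,1]-.177)<.04)&(Z<.16)
print("top z",np.percentile(Z[m&(Z>.138)],[20,50,95]),"cap xy",P[m&(Z>.141)][:,:2].mean(0))
E
```

```text
18.3833 [0.4864 0.1758 0.2468]
top z [0.14299779 0.1440478  0.14556786] cap xy [0.48625396 0.17688394]
```

View pics/w6.png

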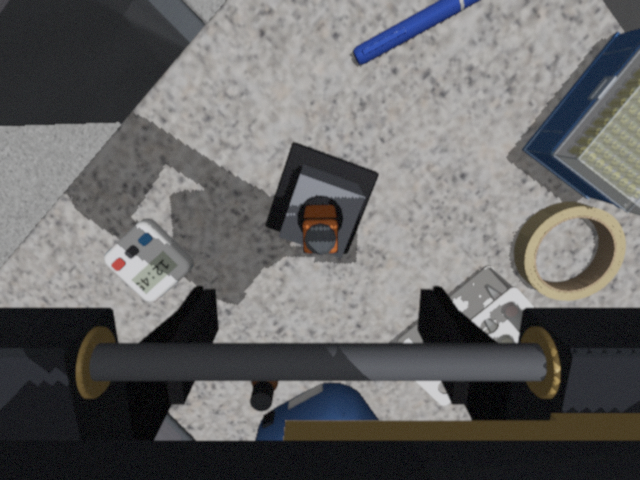

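The punch is back upright in the stand at (320,230), looking the same as at the start. The gripper is open and clear, and the timer, bottle and marker in view have not moved.

```bash
python3 -c "
from rig import bot
print(bot.job_done())"
```

```text
the job is handed in; nothing more can be done
None
```

The punch tripped once in the guide hole (about 12.5 N at the last reading before it snapped) and is back upright in the stand, fully down and released; the job is handed in, but no verdict came back.

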